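# Clear the deburring plate into the chip pan and hold the pan up by its bail

### The job

Pick up the scraper block and use it, not the fingers, to wipe all five metal chips along the deburring plate and over its open edge into the chip pan, then stand the scraper back down on the bench. Swing up the pan's wire bail, take it by the red grip and lift the pan out of its pocket with all the chips in it, until its bottom is about 13 cm above the bench; finish while still holding it there by the grip, steady and level. Do not knock the parts, mug, oiler and tape that stand around.

Things in the scene. Friction and masses are not known exactly. Their poses are not given: they have to be found in the camera images.
- station: fixed deburring station: grey box, dark plate 120 x 170 mm on top, pan pocket beside it. Origin: on the bench under the middle of the plate's open edge. Plate: local y 0 to 170 mm, surface z = 54 mm; 10 mm high aluminium rims at its sides (x = +-52 to +-60, 104 mm clear between) and back end (y = 162 to 170); edge y = 0 open. Pocket on the -y side: cheeks 18 mm high, 2.5 mm play round the pan
- chip_pan: loose open aluminium pan 116 (local x) x 96 (y) x 46 mm high, walls 3 mm, 0.65 kg, in the pocket, axes as the station's. Origin: centre of its underside, at the start 51 mm along the station's -y from the station's origin, 4 mm above the bench; rim 4 mm below the plate. Ears on the x walls carry the bail pivots, on the line y = 0, z = 52 mm
- bail (a joint): hinge of the pan's wire bail about the pan's local x through the pivots. 0: lies on its stop on the -y side (away from the plate), arms 25 degrees above horizontal, red grip 68 mm out in -y and 32 mm above the pivots. Grows swinging up: 1.13 rad is upright, grip 75 mm above the pivots; other stop 2.27. Swings freely, falls back if let go; the lifted pan hangs from it and levels itself
- bail_grip (a point): centre of the red grip sleeve of the bail: a cylinder 12 mm in diameter and 56 mm long, along the pan's local x. Its axes are those of the bail and turn with it
- scraper: loose scraper block standing on the bench on its wiper edges, 0.28 kg: 94 mm wide (local x), 26 mm thick (local y), 63 mm high; aluminium foot with brass strips up to z = 36 mm, above it a black grip 72 mm wide (x) and 24 mm thick (y), z = 35 to 63 mm. Origin: centre of its underside. Both broad faces (+-y) are alike
- chip_0: loose round brass slug, 15 mm across and 8 mm thick, lying on the plate 20 to 110 mm from its open edge, 11 g; origin: centre of its underside at the start
- chip_1: loose hexagonal aluminium slice, 17 mm across and 9 mm thick, lying on the plate 20 to 110 mm from its open edge, 11 g; origin: centre of its underside at the start
- chip_2: loose square steel bar end, 13 x 13 x 10 mm, lying on the plate 20 to 110 mm from its open edge, 11 g; origin: centre of its underside at the start
- chip_3: loose brass strip offcut, 18 x 11 x 7 mm, lying on the plate 20 to 110 mm from its open edge, 11 g; origin: centre of its underside at the start
- chip_4: loose stiff steel curl, 18 x 12 x 12 mm, lying on the plate 20 to 110 mm from its open edge, 11 g; origin: centre of its underside at the start
- gauge_stand_foot (a point): fixed gauge stand, do not hit it. This point: on the bench under it. Axes are the world's. Black granite base from 166 mm nearer the robot (-x) to 112 mm beyond, 88 mm to each side (y), 42 mm high; gauge head and column up to 372 mm high from 46 mm nearer the robot to 130 mm beyond, 45 mm to each side. In front of the head the space above the base is free
- flange_a: turned steel flange, 33 mm wide, 34 mm high, standing on the bench beyond the station; origin: centre of its underside; leave alone
- flange_b: another such flange, 33 mm wide, 34 mm high; leave alone
- bush: turned brass bush, 26 mm wide, 24 mm high; leave alone
- mug: green and white mug, 78 mm wide, 109 mm over the handle, 101 mm high; origin: centre of its underside; leave alone
- oiler: white oil bottle with red cap and needle spout, 45 mm wide, 138 mm high; leave alone
- tape: roll of black tape lying flat, 59 mm wide, 19 mm high; leave alone

How it is judged:
By the outcome, as a careful person would: the job done as asked, in the order asked, and still so for the second after the job is handed in, while the arm keeps its last pose, push and grip.
It also fails if it takes over 72 s, if anything falls off the work surface, if the arm or the gripper's body presses on something with over 40 N, if the wrist force passes 120 N, or if a joint passes its speed limit or range.

### The arm

A 6-joint arm with a two-finger parallel gripper is mounted at the origin on a cart in front of the work surface, level with it; the furniture and walls round the work are solid. World frame = base frame: x ahead of the robot, y to its left, z up, the work surface at z = 0. Lengths are in m, angles in rad, forces in N, time in s.
With the tool pointing down it reaches from about 0.35 to 0.775 m from the base axis. Payload 7.3 kg.
Tool frame: the origin (TCP) lies between the finger pads, 19 mm behind the fingertips; this is the grasp point; z points along the fingers, y is the line along which they close (so a half turn about z gives the same grasp; the last joint's range is limited). The gripper opens to 92 mm and grips with 3 to 60 N. Pads are 19 mm wide; open, the fingers measure 130 mm over their backs; the gripper's body (75 mm by 190 mm) begins 47 mm behind the grasp point.
Start: joints at [1.114, 0.342, 1.524, -0, 1.275, -0.146], TCP at [0.161, 0.5, 0.246] pointing down, gripper open.
Joint ranges: [-2.53, 2.53], [-0.77, 2.02], [0.04, 2.7], [-1, 4.14], [0.28, 2.66], [-3.11, 3.11]. Speed limits (rad/s): [2.57, 2.57, 3.14, 3.14, 3.14, 3.14].

### API

Orientations are given as [roll, pitch, yaw] about the fixed x, y, z axes, in that order (R = Rz(yaw) Ry(pitch) Rx(roll)).
In Python, from workcell import arm, release, grasp, kin, capture, workorder, status gives the robot as it stands. The module is installed in compiled form; this text tells all that it offers. Calls block until the motion is done:
- arm.move_ptp(position, orientation): joint-space move of the TCP to a pose.
- arm.line_to(position, attitude=None, v=0.15): straight line of the TCP; attitude=None keeps the orientation; v is the mean speed in m/s.
- arm.move_joints(angles): joint-space move.
- release() and grasp(effort=None): open the fingers fully, or close them until they stop; effort is the grip in N (None keeps the last).
- arm.sleep(seconds).
- kin.solve_ik(position, orientation): joint angles nearest the present ones, or None.
- capture(name): name is "scene" or "top" or "wrist"; returns a dict with "image" (480x640x3 uint8, red, green, blue), "K" (3x3 intrinsics, pixels), "dist_coeffs" ([k1, k2, p1, p2, k3] as OpenCV has them; the pictures are not rectified), "R" (3x3) and "t" (3): a world point X has camera coordinates R X + t. Camera axes: x right, y down, z forward; pixel columns grow to the right and rows downward; lengths in m; the calibration is good to about 2 mm. A picture is of the moment at which its call begins. There is no depth.
A pose or a line that the arm cannot do raises arm.MotionError and nothing moves.
- workorder.finish_job(): hands the job in; it is judged then, once.
Readings, each from a call of its own:
- status.get_clock(): time.
- status.get_qpos(): joint angles.
- status.get_dq(): joint speeds.
- status.get_tau(): joint torques, N m.
- status.get_position(): TCP position.
- status.get_ee_rot(): TCP orientation.
- status.get_contact_force(): force on the tool from outside, world axes, zero at the start.
- status.get_torque(): the same for the moment, N m.
- status.get_grip_width(): opening from 0.0 (shut) to 1.0 (fully open).
- status.get_gripper_force(): force on a finger pad.
Only numpy, scipy, OpenCV 4.12 (cv2) and the standard library are available. Lean on these libraries where they do the work, as an engineer would, in place of code of your own. Each camera call takes 0.05 s, during which the arm holds its last target. There are 200 camera calls.

## Working session

There is one attempt and no reset: what is moved stays moved. The work goes in short steps, each a Python script; the robot and the scene stay as the last script left them, time stands still between calls to the robot, and variables do not carry over. Pictures are saved under pics/ and viewed, at most 12 in all, crops included, and the job is handed in when it is done.

```bash
mkdir -p pics; cat > h.py <<'E'
import numpy as np, cv2
from workcell import arm, release, grasp, kin, capture, workorder, status
def snap(cam,name):
    c=capture(cam); cv2.imwrite(f'pics/{name}.png',c['image'][:,:,::-1]); np.savez(f'pics/{name}.npz',**c); return c
def load(name): return dict(np.load(f'pics/{name}.npz'))
def ray(c,px,z):
    p=cv2.undistortPoints(np.array(px,float).reshape(-1,1,2),c['K'],c['dist_coeffs']).reshape(-1,2)
    d=np.c_[p,np.ones(len(p))]@c['R']; o=-c['R'].T@c['t']
    return o+d*((z-o[2])/d[:,2])[:,None]
def proj(c,X):
    return cv2.projectPoints(np.array(X,float).reshape(-1,1,3),cv2.Rodrigues(c['R'])[0],c['t'],c['K'],c['dist_coeffs'])[0].reshape(-1,2)
E
python3 - <<'E'
from h import *
for n in('scene','top'):
    c=snap(n,n+'0'); print(n,-c['R'].T@c['t'],c['R'][2])
print(status.get_clock(),status.get_ee_rot())
E
```

```text
scene [-0.01073466  0.48451512  0.88619702] [ 0.55291167 -0.44903833 -0.70189263]
top [ 0.47215625 -0.05516089  1.23751072] [ 1.19891730e-01  3.41551603e-04 -9.92786914e-01]
0.1 [-3.14025796e+00 -1.81146651e-04  2.83085372e+00]
```

View pics/top0.png

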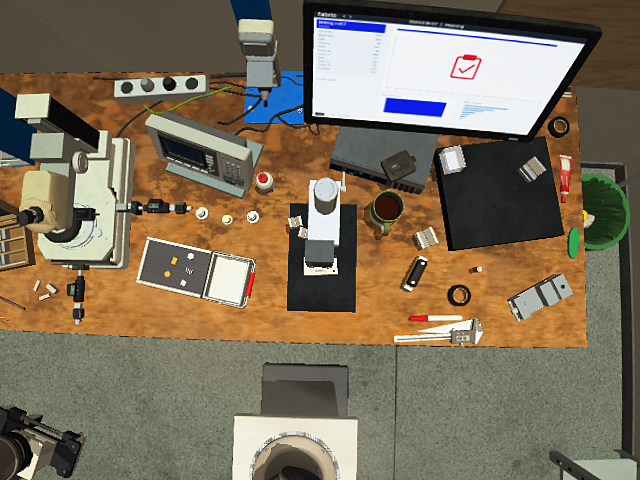

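View pics/scene0.png

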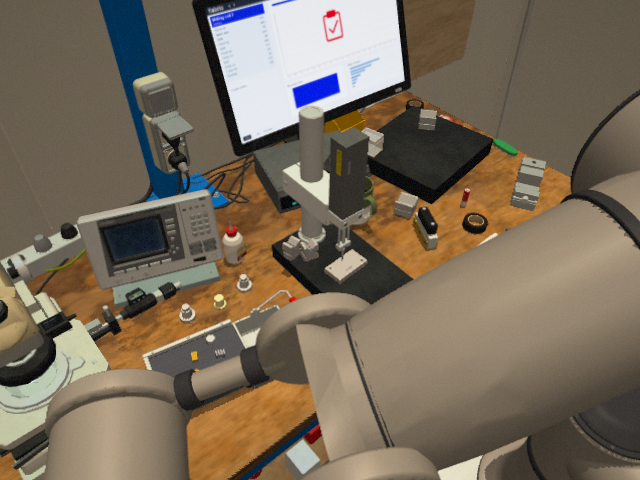

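The top view shows the station with its plate (140–215, 240–295), the pan (205–255, 250–305) and the red grip at about (251,287). The scraper is at about (414,273), the gauge stand base at 288–356 × 205–310, and the flanges and bush at (202,213), (227,219) and (252,216). Next I enlarge the station and the scraper.

```bash
python3 - <<'E'
from h import *
im=cv2.imread('pics/top0.png')
a=cv2.resize(im[225:315,130:265],None,fx=5.5,fy=5.5,interpolation=cv2.INTER_CUBIC)
b=cv2.resize(im[245:305,385:445],None,fx=5,fy=5,interpolation=cv2.INTER_CUBIC)
cv2.imwrite('pics/c1.png',a)
c=load('top0')
print(ray(c,[[414,273],[408,290],[420,258]],.06))
print(ray(c,[[144,238],[216,246],[207,297],[138,280]],.06)); print(ray(c,[[288,205],[356,205],[356,311],[288,311]],.042), ray(c,[[202,213],[227,219],[252,216],[459,295]],.02))
hsv=cv2.cvtColor(im,cv2.COLOR_BGR2HSV)
m=((hsv[...,2]<70)).astype(np.uint8); m2=np.zeros_like(m); m2[250:300,395:435]=m[250:300,395:435]
n,l,s,ce=cv2.connectedComponentsWithStats(m2); 
for i in range(1,n):
  if s[i,4]>30: print(s[i],ce[i],cv2.minAreaRect(np.argwhere(l==i)[:,::-1].astype(np.float32)))
E
```

```text
[[ 0.52656906 -0.28892997  0.06      ]
 [ 0.48386526 -0.27415806  0.06      ]
 [ 0.56457934 -0.30391102  0.06      ]]
[[0.59605848 0.39630733 0.06      ]
 [0.58090126 0.20987633 0.06      ]
 [0.45270662 0.22603656 0.06      ]
 [0.48917927 0.4044994  0.06      ]]
[[ 0.69367535  0.03338069  0.042     ]
 [ 0.69848291 -0.1416981   0.042     ]
 [ 0.42829848 -0.14675851  0.042     ]
 [ 0.4237309   0.02398928  0.042     ]] [[ 0.67062634  0.260761    0.02      ]
 [ 0.65638975  0.19367754  0.02      ]
 [ 0.66605249  0.12828202  0.02      ]
 [ 0.47427636 -0.41479517  0.02      ]]
[406 259  21  28 265] [416.18867925 272.52075472] ((416.40008544921875, 272.7000427246094), (10.28591251373291, 28.621667861938477), 26.56505012512207)
```

View pics/c1.png

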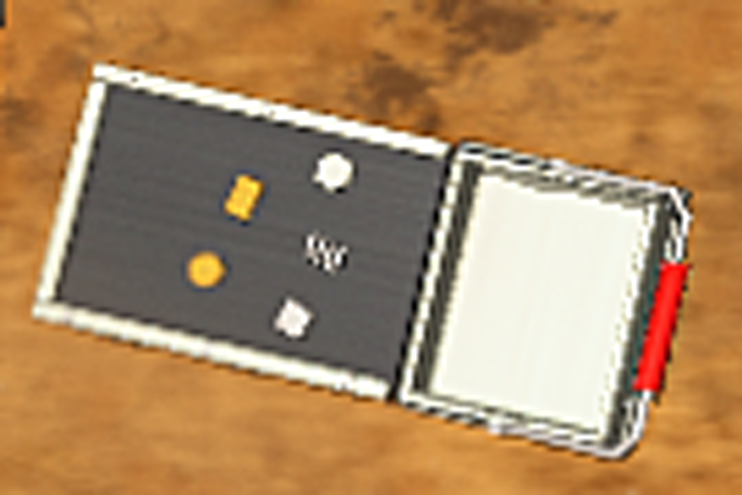

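The enlarged crop shows the plate corners at about (100,70), (450,152), (390,390) and (38,312), five chips in the middle of the plate, and the bail lying to the right with its red grip. Now I compute poses and look closer with the wrist camera.

```bash
python3 - <<'E'
from h import *
c=load('top0')
q=np.array([[97,65],[452,148],[389,396],[34,315]])/5.5+[130,225]
P=ray(c,q,.064)[:,:2]; print(P)
print('len',np.linalg.norm(P[0]-P[1]),np.linalg.norm(P[1]-P[2]))
o=(P[1]+P[2])/2; b=(P[0]+P[3])/2; yv=b-o; print('o',o,'len',np.linalg.norm(yv),'yaw',np.arctan2(yv[1],yv[0])-np.pi/2)
yv/=np.linalg.norm(yv)
ch=ray(c,np.array([[205,268],[333,170],[293,318],[245,198],[325,252]])/5.5+[130,225],.06)[:,:2]-o
print(np.c_[ch@[yv[1],-yv[0]],ch@yv])
mid=o+yv*.06
yaw=np.arctan2(yv[1],yv[0])-np.pi/2
print(status.get_position())
for yw in (yaw,yaw+np.pi):
  for s in (.14,0): 
    print(yw,kin.solve_ik([*(o+yv*s),.11],[np.pi,0,yw]))
w=snap('wrist','w0'); print('wristcam',-w['R'].T@w['t'],w['R'])
print('micro', [ray(c,[[130,265]],z)[0] for z in (.05,.1,.2)])
E
```

```text
[[0.59890974 0.38553372]
 [0.56539344 0.21784598]
 [0.45225422 0.24082287]
 [0.48327365 0.40725431]]
len 0.17100444224900982 0.11544877493569342
o [0.50882383 0.22933443] len 0.17014734675472523 yaw -0.19080220839573836
[[-0.02049702  0.09865769]
 [ 0.036055    0.05171091]
 [-0.03353026  0.05318578]
 [ 0.01464633  0.08846514]
 [-0.00113475  0.04610826]]
[0.16036699 0.49955086 0.24494305]
-0.19080220839573836 [ 4.82668528e-01  6.87935433e-01  1.32573883e+00 -4.44089210e-16
  1.12791839e+00  2.24426706e+00]
-0.19080220839573836 [ 2.86128476e-01  5.41991304e-01  1.60999254e+00 -4.44089210e-16
  9.89608809e-01  2.04772701e+00]
2.9507904451940545 [ 0.48266853  0.68793543  1.32573883  0.          1.12791839 -0.89732559]
2.9507904451940545 [ 0.28612848  0.5419913   1.60999254  0.          0.98960881 -1.09386564]
wristcam [0.07990433 0.5257093  0.38434863] [[ 3.06816655e-01  9.51768631e-01  1.19360655e-04]
 [ 9.04411550e-01 -2.91589463e-01  3.11472846e-01]
 [ 2.96484888e-01 -9.54571055e-02 -9.50255046e-01]]
micro [array([0.52676432, 0.43202806, 0.05      ]), array([0.52446505, 0.41151502, 0.1       ]), array([0.51986652, 0.37048896, 0.2       ])]
```

```bash
python3 - <<'E'
from h import *
arm.move_ptp([.44,.24,.34],[np.pi,0,2.95])
w=snap('wrist','w1'); print(status.get_clock(),status.get_qpos())
E
```

```text
1.6583 [ 3.48035857e-01  2.40325746e-01  1.40743823e+00  2.53197831e-04
  1.49439905e+00 -1.03240443e+00]
```

View pics/w1.png

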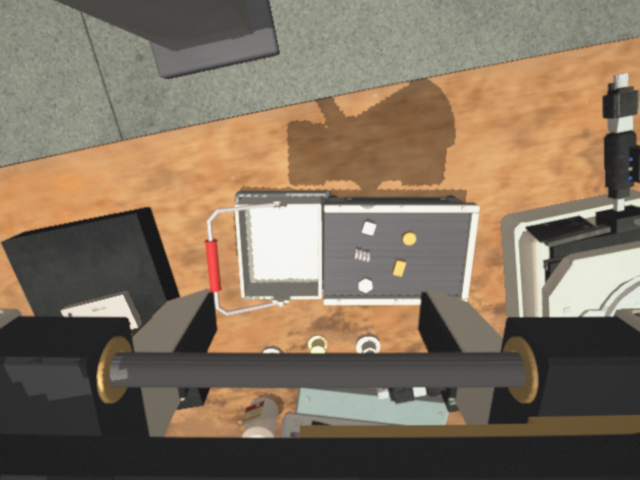

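The wrist view shows the plate outlined at about (324,200), (479,206), (468,304), (322,303). The pan is on its left, the red grip is at (213,265), and the microscope base has its near corner at about (508,213).

```bash
python3 - <<'E'
from h import *
c=load('w1')
P=ray(c,[[324,200],[479,206],[468,304],[322,303]],.064)[:,:2]; print(P)
o=(P[0]+P[3])/2; b=(P[1]+P[2])/2; yv=b-o
print('o',o,'len',np.linalg.norm(yv),np.linalg.norm(P[0]-P[3]),'yaw',np.arctan2(yv[1],yv[0])-np.pi/2)
print('micro',[ray(c,[[508,213]],z)[0] for z in(.05,.1,.15,.2)])
# scraper subpixel rough; red grip
hsv=cv2.cvtColor(c['image'],cv2.COLOR_RGB2HSV)
m=((hsv[...,1]>180)&(hsv[...,2]>120)&((hsv[...,0]<5)|(hsv[...,0]>175))).astype(np.uint8)
n,l,s,ce=cv2.connectedComponentsWithStats(m)
for i in range(1,n):
  if s[i,4]>100: print(s[i],ce[i],ray(c,[ce[i]],.088))
yaw=np.arctan2(yv[1],yv[0])-np.pi/2
# edge lines: dark plate mask
g=hsv[...,2]; m=((g<110)&(hsv[...,1]<60)).astype(np.uint8); mm=np.zeros_like(m); mm[195:310,315:485]=m[195:310,315:485]
mm=cv2.morphologyEx(mm,cv2.MORPH_OPEN,np.ones((5,5)))
cs,_=cv2.findContours(mm,cv2.RETR_EXTERNAL,cv2.CHAIN_APPROX_NONE); k=max(cs,key=cv2.contourArea)
print(cv2.approxPolyDP(k,8,True).reshape(-1,2).tolist())
E
```

```text
[[0.44587118 0.24755044]
 [0.48438855 0.41188441]
 [0.60105134 0.39151823]
 [0.56640461 0.22243227]]
o [0.5061379  0.23499136] len 0.17067647482648377 0.12312282514620988 yaw -0.2160116014297473
micro [array([0.50312608, 0.44919688, 0.05      ]), array([0.48604638, 0.42678113, 0.1       ]), array([0.46896668, 0.40436537, 0.15      ]), array([0.45188699, 0.38194962, 0.2       ])]
[212 241   8  49 146] [215.68493151 265.67123288] [[0.48888373 0.12075982 0.088     ]]
[[320, 197], [457, 203]]
```

```bash
cat >> h.py <<'E'
def sfit(c,o,yaw,z=.064,iters=4):
    """refine station o,yaw from rim inner edges (bright->dark steps) by sampled profiles"""
    hsv=cv2.cvtColor(c['image'],cv2.COLOR_RGB2HSV); g=cv2.GaussianBlur(hsv[...,2],(0,0),.7).astype(np.float32)
    o=np.array(o,float)
    for _ in range(iters):
        xv=np.array([np.cos(yaw),np.sin(yaw)]); yv=np.array([-xv[1],xv[0]]); r=np.arange(-.009,.009,.0005)
        def step(base,dirn): # brightest->dark going along dirn
            X=base+r[:,None]*dirn; uv=proj(c,np.c_[X,np.full(len(X),z)]).astype(np.float32)
            v=cv2.remap(g,uv[:,0].reshape(1,-1),uv[:,1].reshape(1,-1),cv2.INTER_LINEAR)[0]
            d=-np.gradient(v); i=np.clip(d.argmax(),2,len(r)-3); w=np.clip(d[i-2:i+3],0,None); return (r[i-2:i+3]*w).sum()/(w.sum()+1e-9)
        ys=np.linspace(.015,.145,14)
        R=np.array([step(o+xv*.052+yv*y,-xv) for y in ys])   # inward positive
        L=np.array([step(o-xv*.052+yv*y,xv) for y in ys])
        B=np.median([step(o+yv*.162+xv*x,-yv) for x in np.linspace(-.04,.04,9)])
        f=lambda e:np.polyfit(ys[abs(e-np.median(e))<.003],e[abs(e-np.median(e))<.003],1)
        pr,pl=f(-R),f(L); s=(pr[0]+pl[0])/2; dx=(pr[1]+pl[1])/2; w=.104+np.polyval(pr,.08)-np.polyval(pl,.08)
        o=o+xv*dx-yv*B; yaw=yaw-s
    return o,yaw,w,B
E
python3 - <<'E'
from h import *
for n in('top0','w1'):
  print(n,sfit(load(n),[.5075,.232],-.2))
c=load('top0');hsv=cv2.cvtColor(c['image'],cv2.COLOR_RGB2HSV)
m=((hsv[...,1]>180)&(hsv[...,2]>120)&((hsv[...,0]<5)|(hsv[...,0]>175))).astype(np.uint8); m[:,:240]=0;m[:,262:]=0;m[:260]=0
n,l,s,ce=cv2.connectedComponentsWithStats(m)
for i in range(1,n): print(s[i],ce[i],ray(c,[ce[i]],.088))
E
```

```text
top0 (array([0.51089302, 0.23134546]), np.float64(-0.18884901442311952), np.float64(0.10431055815081698), np.float64(3.250780934738996e-06))
w1 (array([0.51009239, 0.23472077]), np.float64(-0.19288161679317464), np.float64(0.10389290571148012), np.float64(4.4719946867398565e-05))
[245 272  10  24 107] [249.77570093 283.82242991] [[0.48831381 0.116163   0.088     ]]
```

```bash
python3 - <<'E'
from h import *
arm.line_to([.36,.1,.34],v=.3)
arm.line_to([.36,-.2,.30],[np.pi,0,2.787],v=.3)
arm.line_to([.48,-.28,.22],v=.25)
w=snap('wrist','w2'); print(status.get_clock(),status.get_qpos())
E
```

```text
4.3583 [-6.65200951e-01  4.16277497e-01  1.48025184e+00 -2.22773797e-05
  1.24413932e+00 -1.88219573e+00]
```

View pics/w2.png

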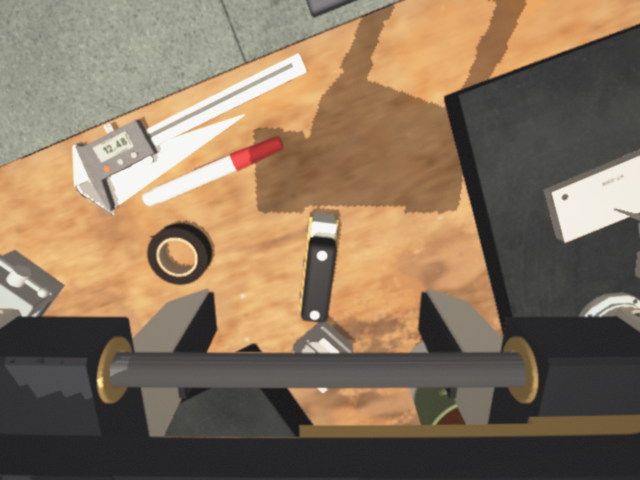

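The scraper stands alone, with its grip top at about (324,238)–(315,322) and screws at (321,256) and (315,316). A small block sits just beyond its far end.

```bash
python3 - <<'E'
from h import *
c=load('w2'); hsv=cv2.cvtColor(c['image'],cv2.COLOR_RGB2HSV)
m=np.zeros((480,640),np.uint8); m[225:326,295:345]=((hsv[...,2]<75))[225:326,295:345]
m=cv2.morphologyEx(m,cv2.MORPH_CLOSE,np.ones((13,13)))
n,l,s,ce=cv2.connectedComponentsWithStats(m); i=1+s[1:,4].argmax(); print(s[i],ce[i],cv2.minAreaRect(np.argwhere(l==i)[:,::-1].astype(np.float32)))
for y in (250,270,290,310): x=np.where(l[y]==i)[0]; print(y,x.min(),x.max(),ray(c,[[x.min()-.5,y],[x.max()+.5,y]],.063)[:,:2].ravel())
P=ray(c,[[321,256],[315,316],[318,286]],.063)[:,:2]; print(P, np.linalg.norm(P[0]-P[1]),np.arctan2(*(P[1]-P[0])[::-1]))
# screws centroid
b=((hsv[...,2]>150)&(l*0+cv2.dilate((l==i).astype(np.uint8),np.ones((3,3)))>0)).astype(np.uint8); b[:244]=0
n,l2,s2,ce2=cv2.connectedComponentsWithStats(b)
for k in range(1,n):
  if s2[k,4]>15: print(s2[k],ce2[k],ray(c,[ce2[k]],.063)[0])
t=load('top0'); print(proj(t,[[*P.mean(0),.063]]))
E
```

```text
[ 302  237   34   85 1265] [317.78181818 283.01185771] ((318.7843933105469, 278.97650146484375), (27.039579391479492, 83.72148132324219), 6.225829124450684)
250 309 335 [ 0.49657836 -0.29214491  0.50411542 -0.27182528]
270 307 332 [ 0.51220718 -0.29980049  0.51959219 -0.27989689]
290 304 329 [ 0.52810191 -0.30850798  0.53561873 -0.28825252]
310 302 327 [ 0.5448728  -0.31674189  0.55252709 -0.29611823]
[[ 0.50488598 -0.28450582]
 [ 0.55419734 -0.30802551]
 [ 0.52888056 -0.29595115]] 0.05463319641634109 -0.4450485317037511
[310 311  10   9  77] [314.35064935 314.88311688] [ 0.55300448 -0.30817031  0.063     ]
[[417.11669955 271.91709482]]
```

```bash
python3 - <<'E'
from h import *
R=[np.pi,0,np.pi-.46]
arm.line_to([.529,-.2962,.16],R,v=.2)
arm.line_to([.529,-.2962,.058],v=.12)
print('pre',status.get_contact_force())
grasp(40); arm.sleep(.2)
print(status.get_grip_width(),status.get_gripper_force(),status.get_contact_force(),status.get_position(),status.get_clock())
arm.line_to([.529,-.2962,.20],v=.15)
print(status.get_grip_width(),status.get_contact_force(),status.get_torque(),status.get_position())
snap('wrist','w3')
E
```

```text
pre [-0.36227639  0.59421357  0.63090262]
0.257889178112261 39.9646121263504 [ 0.52162515 -0.13106854 -0.94692347] [ 0.52894605 -0.29624457  0.0579578 ] 7.1583
0.2578239476265564 [-0.34333254 -0.08119087 -2.22274772] [-0.00373592 -0.03247078 -0.03194525] [ 0.52850788 -0.29582355  0.1988636 ]
```

View pics/w3.png

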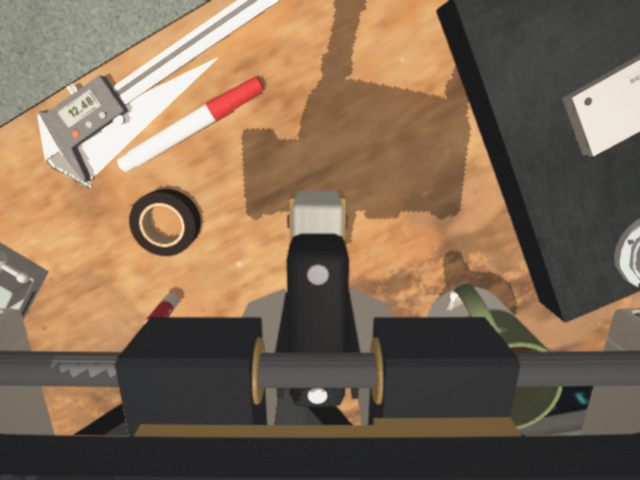

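The scraper is held square between the pads, with its screws at (318,274) and (317,396).

```bash
python3 - <<'E'
from h import *
c=load('w3'); p=status.get_position(); a=-.46
P=ray(c,[[318,274],[317,396]],p[2]+.005)[:,:2]-p[:2]
xv=np.array([np.cos(a),np.sin(a)]); print(P@xv,P@[-xv[1],xv[0]])
o=np.array([.5105,.233]); yaw=-.191; yv=np.array([-np.sin(yaw),np.cos(yaw)])
R=[np.pi,0,np.pi+yaw]
arm.line_to([.37,-.2,.30],v=.3)
arm.line_to([.37,.12,.30],R,v=.3)
arm.line_to([*(o+yv*.04-[.09,0]),.24],v=.3)
w=snap('wrist','w4'); print(status.get_clock())
print(sfit(w,o,yaw))
E
```

```text
[-0.02766495  0.02732755] [0.00058878 0.00015434]
11.15
(array([0.50976935, 0.23470205]), np.float64(-0.1757004399174076), np.float64(0.10131985719723019), np.float64(2.6323939300180094e-06))
```

View pics/w4.png

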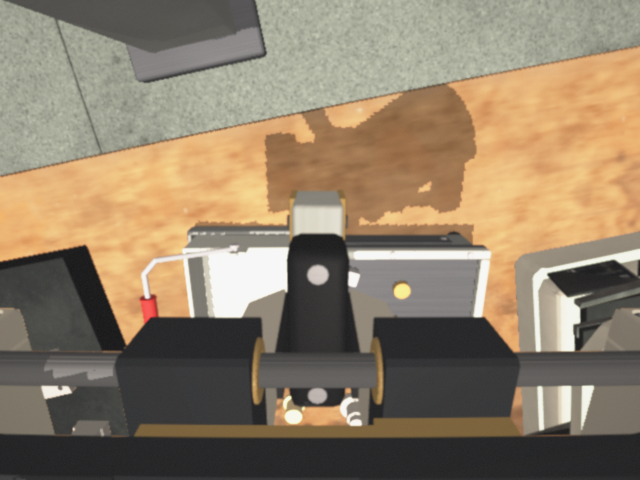

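```bash
python3 - <<'E'
from h import *
o=np.array([.5103,.2335]); yaw=-.191; yv=np.array([-np.sin(yaw),np.cos(yaw)])
P=lambda y,z:[*(o+yv*y),z]
arm.line_to(P(.127,.20),v=.25)
arm.line_to(P(.127,.125),v=.15); arm.sleep(.2); f0=status.get_contact_force(); print(f0)
for z in (.118,.1145,.113,.1122):
    arm.line_to(P(.127,z),v=.05); arm.sleep(.1); f=status.get_contact_force()-f0; print(z,f,status.get_position()[2],status.get_torque())
    if abs(f).max()>4: break
print(status.get_grip_width(),status.get_clock())
snap('top','t5')
E
```

```text
[ 0.99709763 -0.87411393 -2.66465511]
0.118 [-1.15868848  1.21103233  0.37703974] 0.11787348271411052 [0.08720336 0.04085901 0.02893008]
0.1145 [-0.53360214  0.66114753  0.67834641] 0.11445001459056495 [0.06413245 0.01622437 0.03443235]
0.113 [-0.61026758  1.09949522 -0.21327271] 0.11301017445679457 [0.04224166 0.0215701  0.0138065 ]
0.1122 [-1.16635663  0.52529688  0.3468092 ] 0.11217440871017753 [ 0.01866762 -0.00492499 -0.03352407]
0.2614356741249109 14.1583
```

```bash
python3 - <<'E'
from h import *
o=np.array([.5103,.2335]); yaw=-.191; yv=np.array([-np.sin(yaw),np.cos(yaw)])
P=lambda y,z:[*(o+yv*y),z]
for y in (.09,.05,.015,-.015):
    arm.line_to(P(y,.1122),v=.06); print(y,status.get_contact_force(),status.get_torque(),status.get_grip_width())
arm.sleep(.3)
arm.line_to(P(-.015,.22),v=.2)
arm.line_to([.36,.12,.30],v=.3)
c=snap('top','t6'); snap('scene','s6'); print(status.get_clock())
im=cv2.imread('pics/top0.png'); im=cv2.imread('pics/t6.png')
cv2.imwrite('pics/c6.png',cv2.resize(im[225:315,130:265],None,fx=5.5,fy=5.5,interpolation=cv2.INTER_CUBIC))
E
```

```text
0.09 [-0.3098487   0.35035091 -3.17197155] [ 0.03181044  0.01375732 -0.04968628] 0.2594743528476389
0.05 [ 0.33715188 -0.79000588 -2.31737191] [ 0.03506706 -0.00146961 -0.01268555] 0.2575115147792806
0.015 [-0.17514852 -0.222683   -3.40874936] [-0.00852449 -0.0016462  -0.04767312] 0.2558066755169551
-0.015 [ 0.6549121   0.3187722  -2.55675602] [-0.01488074 -0.03323224 -0.02060047] 0.2578627366248822
19.0667
```

View pics/c6.png

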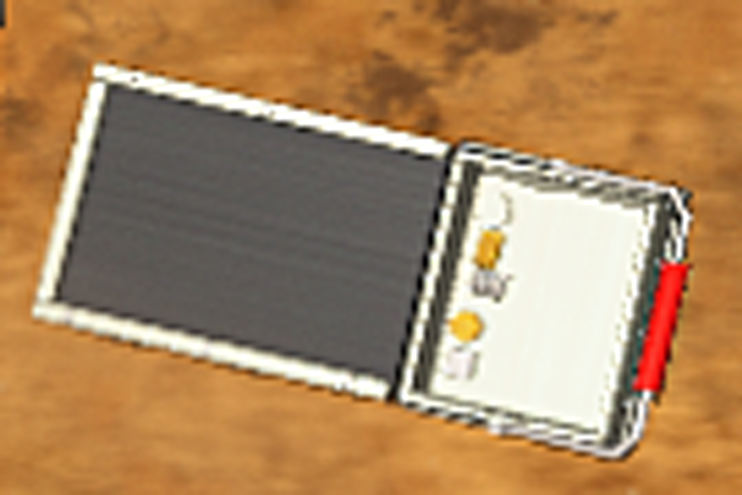

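All five chips now lie in the pan, at crop pixels (455–510, 195–375), and the plate is empty. Next the scraper goes back to its proven clear spot.

```bash
python3 - <<'E'
from h import *
R=[np.pi,0,np.pi-.46]
arm.line_to([.37,-.2,.28],R,v=.3)
arm.line_to([.529,-.2962,.16],v=.25)
arm.line_to([.529,-.2962,.065],v=.12); arm.sleep(.1); f0=status.get_contact_force()
for z in (.0595,.0585,.058,.0577):
    arm.line_to([.529,-.2962,z],v=.04); arm.sleep(.1); f=status.get_contact_force()-f0; print(z,f,status.get_position())
    if f[2]>3: break
release(); arm.sleep(.2)
arm.line_to([.529,-.2962,.17],v=.15)
arm.line_to([.37,-.2,.28],v=.3)
c=snap('scene','s7'); t=snap('top','t7'); print(status.get_clock())
P=[[.529,-.2962,.063]]; print(proj(c,P),proj(t,P))
im=cv2.imread('pics/t7.png')
cv2.imwrite('pics/c7.png',cv2.resize(im[190:310,370:490],None,fx=4,fy=4,interpolation=cv2.INTER_CUBIC))
E
```

```text
0.0595 [ 0.79761033  0.44010558 -0.02832735] [ 0.52900547 -0.29619109  0.05948565]
0.0585 [-0.08856051 -0.55367407  0.63896246] [ 0.52902748 -0.29622183  0.05851514]
0.058 [-0.57158638  0.84677792  0.46371695] [ 0.52898085 -0.29617354  0.05799515]
0.0577 [-0.27540894  0.25808616  4.03689919] [ 0.52902041 -0.29625407  0.05797058]
27.025
[[427.88301166 216.0019475 ]] [[417.13157032 272.0461967 ]]
```

View pics/c7.png

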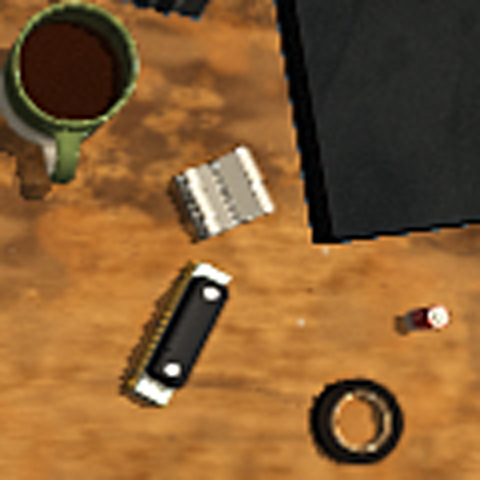

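The scraper stands upright at crop pixel (178,335), clear of its neighbours. Now the bail.

```bash
python3 - <<'E'
from h import *
o=np.array([.5103,.2335]); yaw=-.191; yv=np.array([-np.sin(yaw),np.cos(yaw)])
P=lambda y,z:[*(o+yv*y),z]
R=[np.pi,0,np.pi+yaw]
arm.line_to([.37,.08,.28],R,v=.3)
arm.line_to(P(-.119,.18),v=.2)
arm.line_to(P(-.119,.089),v=.1)
print(status.get_contact_force())
grasp(5); arm.sleep(.2)
print(status.get_grip_width(),status.get_gripper_force(),status.get_contact_force(),status.get_torque(),status.get_clock())
c=snap('wrist','w8')
E
```

```text
[ 0.66520187 -0.65197668 -0.04565812]
0.1323160922157344 4.999292604625225 [ 0.54118926  2.90054849 -0.38262969] [0.50044216 0.00782854 0.0091252 ] 31.5167
```

View pics/w8.png

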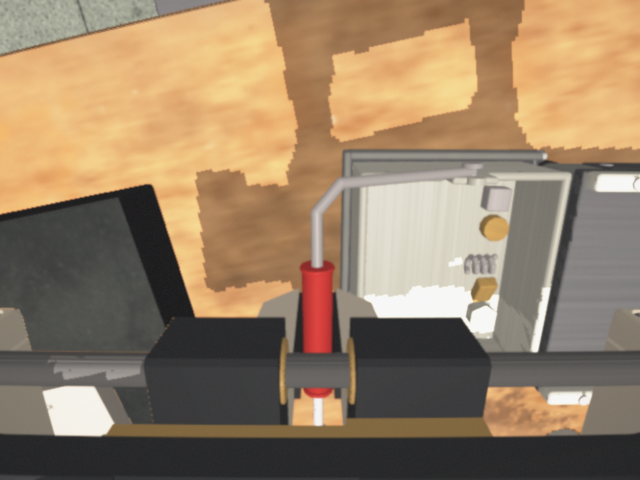

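The red sleeve is centred between the pads, spanning (317,265) to (317,393), and the chips lie at the plate side of the pan. I swing it up along the arc.

```bash
python3 - <<'E'
from h import *
o=np.array([.5103,.2335]); yaw=-.191; xv=np.array([np.cos(yaw),np.sin(yaw)]); yv=np.array([-xv[1],xv[0]])
c=load('w8'); p=status.get_position()
print('sleeve',(ray(c,[[317,265],[317,393]],.09)[:,:2]-p[:2])@xv, p)
for a in np.radians([32,40,48,56,64,72,80,86,90]):
    y=-.0505-.075*np.cos(a); z=.056+.075*np.sin(a)
    arm.line_to([*(o+yv*y),z],v=.06)
    f=status.get_contact_force(); print(round(np.degrees(a)),'fx,fy,fz local',np.round([f[:2]@xv,f[:2]@yv,f[2]],1),round(status.get_grip_width(),3))
    if np.linalg.norm(f)>15: break
snap('top','t9'); print(status.get_clock())
E
```

```text
sleeve [-0.02964144  0.02916303] [0.48773637 0.11687801 0.08899214]
32 fx,fy,fz local [ 0.1 -4.8  2.2] 0.129
40 fx,fy,fz local [-0.6 -5.7  3.4] 0.128
48 fx,fy,fz local [-0.4 -6.1  5.8] 0.135
56 fx,fy,fz local [-1.4 -5.   5.9] 0.124
64 fx,fy,fz local [-0.6 -3.3  5.7] 0.13
72 fx,fy,fz local [ 0.4 -1.8  4.5] 0.125
80 fx,fy,fz local [ 0.7 -0.7  3.5] 0.123
86 fx,fy,fz local [ 0.4 -0.2  3.5] 0.123
90 fx,fy,fz local [ 0.5 -1.1  1.1] 0.131
34.3917
```

```bash
python3 - <<'E'
from h import *
o=np.array([.5103,.2335]); yaw=-.191; xv=np.array([np.cos(yaw),np.sin(yaw)]); yv=np.array([-xv[1],xv[0]])
grasp(50); arm.sleep(.2); print(status.get_grip_width(),status.get_gripper_force())
for dz,v in ((.004,.02),(.012,.03),(.025,.03),(.06,.06)):
    arm.line_to([*(o+yv*-.0505),.131+dz],v=v); arm.sleep(.1)
    f=status.get_contact_force(); print(dz,np.round([f[:2]@xv,f[:2]@yv,f[2]],1),status.get_torque())
arm.line_to([*(o+yv*-.0505),.257],v=.06); arm.sleep(1)
print(status.get_position(),status.get_contact_force(),status.get_torque(),status.get_grip_width(),status.get_clock())
snap('scene','s10'); snap('top','t10'); snap('wrist','w10')
a=cv2.imread('pics/s10.png')[180:400,140:400]; b=cv2.imread('pics/w10.png')[60:470,160:640]
a=cv2.resize(a,(390,330),interpolation=cv2.INTER_CUBIC); b=cv2.resize(b,(386,330))
cv2.imwrite('pics/c10.png',np.hstack([a,b]))
E
```

```text
0.11306226619376229 49.996665716171265
0.004 [ 0.6  0.1 -6.1] [0.02576416 0.03373608 0.0391645 ]
0.012 [-0.1  0.3 -7.3] [ 0.01429425  0.08905976 -0.03285413]
0.025 [ 0.4  0.1 -7.1] [ 0.01772308  0.06270895 -0.00832964]
0.06 [ 0.6  0.5 -6.9] [-0.04039975 -0.01509767  0.01859255]
[0.50072505 0.18392157 0.25701274] [-0.42466191 -0.57490222 -6.83528665] [-0.01979344  0.00342829  0.00356345] 0.11545357809725766 39.5417
```

View pics/c10.png

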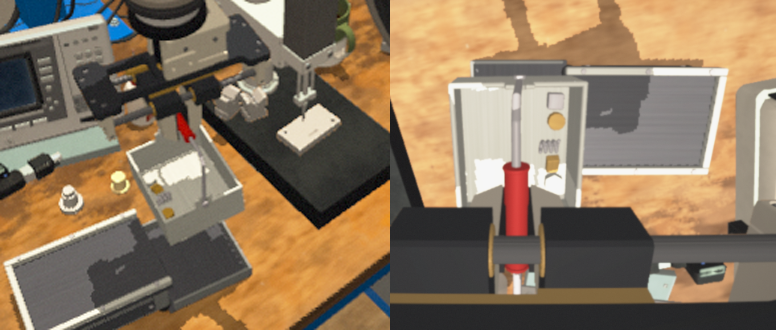

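The pan hangs clear of its pocket. All five chips are visible inside, at crop pixels (545–560, 95–175), the sleeve is held centred in the pads, and the load reads 6.8 N, about what pan plus chips weigh. Handing in.

```bash
python3 - <<'E'
from h import *
arm.sleep(1); print(np.abs(status.get_dq()).max(),status.get_position(),status.get_clock()); print(workorder.finish_job())
E
```

```text
0.0015309165028066338 [0.50070247 0.18392687 0.25699736] 40.6917
the job is handed in; nothing more can be done
None
```

I handed the job in at 40.7 s: all five chips were wiped into the pan and the scraper was stood back on the bench. The arm is holding the pan steady by its red grip, bottom about 13 cm up as worked out from the TCP height; I did not measure how level it hangs.

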